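# Switch the block sorter's seesaw gate and feed two wax blocks to the other tray

## Robot

A 6-joint arm with a two-finger parallel gripper is mounted at the origin on the work surface. World frame = base frame: x ahead of the robot, y to its left, z up, the work surface at z = 0. Lengths are in m, angles in rad, forces in N, time in s.
With the tool pointing down it reaches from about 0.3 to 0.775 m from the base axis. Payload 14.6 kg.
Tool frame: the origin (TCP) lies on the centre line of the jaws, within the pads' length; the fingertips stand ctrl.tcp_to_tips ahead of it and the grasp point (between the pads) lies 2 mm behind it (ctrl.tcp_to_tips is the distance from the TCP to the fingertips, in m); z points along the fingers, y is the line along which they close (so a half turn about z gives the same grasp; the last joint's range is limited). The gripper opens to 94 mm and grips with 3 to 60 N. Pads are 16 mm wide; open, the fingers measure 119 mm over their backs; the gripper's body (75 mm by 177 mm) begins 78 mm behind the grasp point.
Start: joints at [-1.255, 0.3, 1.521, -0, 1.321, -0.067], TCP at [0.205, -0.51, 0.222] pointing down, gripper open.
Joint ranges: [-3.03, 3.03], [-0.79, 2.21], [0.23, 2.52], [-1.04, 4.18], [0, 3.07], [-2.55, 2.55]. Speed limits (rad/s): [2.22, 2.22, 2.57, 3.14, 3.14, 3.14].

## Interface

Orientations are given as [roll, pitch, yaw] about the fixed x, y, z axes, in that order (R = Rz(yaw) Ry(pitch) Rx(roll)).
In Python, from station import telemetry, viewer, hand_in, ctrl gives the robot as it stands.
- The arm moves only by the tool step_arm, never from a script. Its argument "plan" is a list of rows, each an object of numbers: "dx", "dy", "dz": the shift along the tool's x, y, z scaled (see below); "rx", "ry", "rz": the turn, a rotation vector about the tool's x, y, z scaled (see below); "claw": the closure, from 0 (fully open) to 1 (shut). In form: [{"dx": .., "dy": .., "dz": .., "rx": .., "ry": .., "rz": .., "claw": ..}, ...]. A call has 1 to 10 rows; each row shifts and turns the commanded pose from where the row before left it, along the tool's axes as they then stand; what a row does not reach is not made up. The controller multiplies each number of a shift by 0.1 m and each number of a turn by 90 degrees. A row lasts 1/10 s, in which the tool goes at most 50 mm and 8.59 degrees, less where a joint would pass 70% of its speed; a pose out of reach is approached as far as the arm can. A call with a number of a shift or a turn outside -1 to 1 is refused whole. A call with a gripper value outside its range is refused whole. The fingers move at their own pace and stop on an object; "grip_force" is the grip in N (left out, the last holds). Time passes only in rows, so rows that do not move let the fingers close. It gives the time, the measured TCP pose, the force, the opening and the grip force at its end, in the units of the state.
- telemetry.get_obs(): the state, without advancing time (a new reading comes with each control period).
- viewer.camera(name): name is "side" or "top" or "wrist"; returns a dict with "img" (400x640x3 uint8, red, green, blue), "z_map" (400x640 float32, m along the optical axis (not along the pixel's ray), 0 where there is no reading), "fx", "fy", "cx", "cy" (pixels), "R" (3x3) and "t" (3): a world point X has camera coordinates R X + t; the wrist camera has in their place "tool_from_camera" (4x4, takes a point from camera to tool coordinates, whose origin is the TCP and whose axes are the flange's). Camera axes: x right, y down, z forward; pixel columns grow to the right and rows downward; lengths in m; the calibration is good to about 2 mm. A picture is of the moment at which its call begins: read the wrist's pose just before it.
- hand_in(): hands the job in; it is judged then, once.
Trained networks look in a picture, given as the dict that the camera call returned (one of the last four; its "shot" number tells which), for a name from the list of things; names that differ only in an ending like _2 or _b are one class to them, and where a whole thing is asked for, a point or a joint stands for the part that bears it (a point fixed in the world has none). Each returns a list of dicts, best first, with "score" (0 to 1); they miss things now and then, are a little off and sometimes report something else, mostly with a low value. They report only what shows in the picture. A call takes as long as a camera call. They do not tell look-alikes from the thing itself.
- viewer.recognise(target, picture): "rect" ([left, top, right, bottom] in pixels, round what is visible of it).
The state is a dict: "time_s": time; "qpos": joint angles; "joint_vel": joint speeds; "tau": joint torques, N m; "ee_pos": TCP position; "eef_rot": TCP orientation; "force": force on the tool from outside, world axes, zero at the start; "moment": the same for the moment, N m; "grip_width": finger opening in m; "grip_force": force on a finger pad.
Only numpy, scipy, OpenCV 4.12 (cv2) and the standard library are available. Lean on these libraries where they do the work, as an engineer would, in place of code of your own. Each camera call takes 0.05 s, during which the arm holds its last target. There are 200 camera calls.

## Task

The seesaw gate of the block sorter is tipped towards one of its two trays. With the fingertips, press the raised end of the gate down so that it rocks over its pivot and stays tipped the other way, then push the two waiting wax blocks along the ledge and off its end, so that both drop onto the gate and slide down the other chute into the other tray. Do not grip, force or pick up anything, and leave the things standing around undisturbed.

Things in the scene. Friction and masses are not known exactly. Their poses are not given: they have to be found in the camera images.
- sorter: Bench-top block sorter, white sheet metal and stainless steel, fixed; its place and yaw vary. Origin: on the bench (z = 0) below the middle of the gate. x runs along the ledge towards the gate, away from the robot; y left, z up. A ledge leads to a seesaw gate lying across its end; from under each gate end a fixed chute slopes into a tray. Blocks slide easily on it all (friction about 0.25).
- ledge_end (a point): Middle of the top edge at the ledge's end, 133 mm above the bench, at sorter x = -20 mm, y = 0. The ledge is a level strip from here back to x = -142 mm, on a pedestal 60 mm wide; open at both ends. Two side rails, 46 mm apart inside, stand 5 mm above it; nothing else stands up but the blocks.
- pivot (a point): On the pivot pin (along sorter x), 90 mm above the bench, over the sorter's origin. The gate is a steel trough 196 mm long (y), from x = -19 to +38 mm, with a rear lip 24 mm high. At its middle the floor is some 28 mm above the pin, 14 mm below the ledge: a block pushed fully off the ledge drops onto it and slides off the lower end.
- gate (a joint): Gate angle in rad about the sorter's x, -0.48 to +0.48 (stops). Positive: left (+y) end raised, feeds the right tray; negative: right end raised, feeds the left tray. Top-heavy: it starts on either stop (or falls to it in the first 0.5 s); about 0.7 N down on the raised tab moves it; past level (0) it falls to the other stop by itself in under 1 s and stays.
- tab_left (a point): Middle of the top face of the gate's left press tab: a flat dark rubber-faced plate 32 mm (x) by 28 mm (y), 3 mm thick, sticking out of the trough's end towards the robot. It turns with the gate, at x = -37, y = +84 mm, 25 mm above the pin: raised, 151 mm above the bench and 63 mm left of the pivot; level, 115 and 84; lowered, 74 and 86. Free space beneath down to the 8 mm base plate.
- tab_right (a point): The same for the right press tab, the mirror image at y = -84 mm.
- block_front: Tissue block, the one nearer the gate: cream plastic cassette 28 mm (x) by 40 mm (y) by 6 mm with a wax block 24 x 30 x 7 mm on top, 13 mm high in all, about 20 g. Origin: centre of its underside. It lies wax up, lengthwise across the ledge, loose between the rails, its middle 40 to 52 mm before the sorter's origin.
- block_rear: Second block, alike, behind the first on the ledge with a gap of 4 to 28 mm, its middle 84 to 96 mm before the sorter's origin.
- tray_left: Left catch tray, grey plastic, open on top, 110 mm (x) by 130 mm (y), walls 32 mm high and 3 mm thick, fixed at the end of the left chute, its middle at sorter x = 9, y = 208 mm. Origin: centre of its underside, on the bench; axes as the sorter's.
- tray_right: Right catch tray, alike, at sorter x = 9, y = -208 mm.
- pencil_beaker: Bystander: glass beaker, 70 mm across and 90 mm high, with pencils reaching to 160 mm, standing to one side of the ledge (140 mm before and some 180 mm beside the sorter's middle). Origin: centre of its underside.
- reagent_bottle: Bystander: white bottle, 58 mm across, 125 mm high, standing on the other side of the ledge; the two may be swapped. Origin: centre of its underside.
- slide_box: Bystander: flat slide box 78 x 58 x 32 mm on the bench behind the gate, about 135 mm beyond the sorter's middle. Origin: centre of its underside.
Things that resemble listed ones, but are neither listed nor needed, are in the scene too. Leave any turquoise look-alike of the block_rear alone. Leave any black look-alike of the block_front alone.

How it is judged:
On the way:
1. the gate is rocked over from the stop where it started to the other one while both blocks still lie on the ledge (((value of joint gate below -0.4 rad and distance of tab_left from where it was at the start of the episode above 0.043 m) or (value of joint gate above 0.4 rad and distance of tab_right from where it was at the start of the episode above 0.043 m)) and height (world z) of each of block_front, block_rear above 0.127 m), for 0.2 s.
At the end, for the whole second after the job is handed in: The gate rests at the stop opposite to its first one (beyond 0.40 rad, that tab over 43 mm from where it was), and both blocks lie at rest in the tray that the gate now feeds (underside centres within its outline, under 34 mm high) (((value of joint gate below -0.4 rad and distance of tab_left from where it was at the start of the episode above 0.043 m and x of block_front in the frame of tray_left between -0.055 and 0.055 m and y of block_front in the frame of tray_left between -0.065 and 0.065 m and z of each of block_front, block_rear in the frame of tray_left below 0.034 m and x of block_rear in the frame of tray_left between -0.055 and 0.055 m and y of block_rear in the frame of tray_left between -0.065 and 0.065 m) or (value of joint gate above 0.4 rad and distance of tab_right from where it was at the start of the episode above 0.043 m and x of block_front in the frame of tray_right between -0.055 and 0.055 m and y of block_front in the frame of tray_right between -0.065 and 0.065 m and z of each of block_front, block_rear in the frame of tray_right below 0.034 m and x of block_rear in the frame of tray_right between -0.055 and 0.055 m and y of block_rear in the frame of tray_right between -0.065 and 0.065 m)) and linear speed of each of block_front, block_rear below 0.02 m/s); the robot touches nothing.
It fails at once if a block is lifted (its underside more than 15 mm above the ledge) (height (world z) of any of block_front, block_rear above 0.148 m).
It fails at once if a block is squeezed or jammed by the fingers (more than 15 N) (contact force between the fingers and block_front above 15 N or contact force between the fingers and block_rear above 15 N).
It fails at once if the sorter or its gate is gripped or forced by the fingers (more than 35 N) (contact force between the fingers and sorter above 35 N).
It fails at once if a bystander is moved more than 20 mm, or gripped (more than 15 N from the fingers) (distance of any of pencil_beaker, reagent_bottle, slide_box from where it was at the start of the episode above 0.02 m or contact force between the fingers and pencil_beaker above 15 N or contact force between the fingers and reagent_bottle above 15 N or contact force between the fingers and slide_box above 15 N).
It also fails if it takes over 45 s, if anything falls off the work surface, if the arm or the gripper's body presses on something with over 40 N, if the wrist force passes 120 N, or if a joint passes its speed limit or range.

## Working session

There is one attempt and no reset: what is moved stays moved. The work goes in short steps, Python scripts to look and compute and a tool call to move; the robot and the scene stay as the last step left them, time stands still between calls to the robot, and variables do not carry over. Pictures are saved under pics/ and viewed, at most 10 in all, crops included, and the job is handed in when it is done.

Besides the shell and the picture viewer there is one more tool, called after ">>>" as name(argument=value, ...), one argument or row to a line, values as JSON. step_arm: Moves the arm, as the interface text tells. Shifts and turns lie within -1 to 1; 1 stands for 0.1 m of shift or 90 degrees of turn. Its arguments: {"type":"object","properties":{"plan":{"type":"array"},"grip_force":{"type":"number"}},"required":["plan"]}

```bash
mkdir -p pics; ls
python3 - <<'E'
from station import telemetry, viewer, ctrl
import cv2
o=telemetry.get_obs(); print(o, ctrl.tcp_to_tips)
for n in ["top","side"]:
    p=viewer.camera(n); cv2.imwrite(f"pics/{n}0.png",p["img"][:,:,::-1])
    import numpy as np; np.savez(f"{n}0.npz",**{k:v for k,v in p.items()})
    for t in ["block_front","block_rear","tab_left","sorter","tray_left","tray_right","pencil_beaker","reagent_bottle","slide_box"]:
        print(n,t,[(np.round(d["rect"]).astype(int).tolist(),round(d["score"],2)) for d in viewer.recognise(t,p)[:4]])
E
```

```text
pics
{'time_s': 0.0, 'qpos': array([-1.25459146e+00,  3.00500753e-01,  1.52156233e+00,  1.40955706e-06,
        1.32069528e+00, -6.65758622e-02]), 'joint_vel': array([-5.54107761e-04, -2.78999326e-04,  7.39727686e-04, -5.70743042e-04,
       -6.18724685e-06, -1.95145445e-04]), 'tau': array([-3.46996538e-03, -5.31818676e+01, -3.52742100e+01,  7.07068574e-02,
        2.44100334e-02, -9.81397943e-05]), 'ee_pos': array([ 0.20536254, -0.50996874,  0.22187798]), 'eef_rot': array([-3.14042962e+00, -7.89129986e-05,  3.82780336e-01]), 'force': array([ 0.46371315, -0.54252762,  0.23346529]), 'moment': array([ 0.0456705 ,  0.06365546, -0.01076858]), 'grip_force': 0.0, 'grip_width': 0.09405811595194205} 0.017
top block_front [([362, 203, 382, 216], 0.8), ([324, 285, 341, 303], 0.65)]
top block_rear [([365, 227, 386, 242], 0.89), ([378, 281, 396, 298], 0.47)]
top tab_left [([316, 161, 422, 218], 0.86)]
top sorter [([236, 157, 489, 264], 0.73)]
top tray_left [([232, 175, 299, 226], 0.73)]
top tray_right [([421, 155, 487, 209], 0.69), ([270, 250, 295, 282], 0.42)]
top pencil_beaker [([426, 231, 486, 264], 0.93)]
top reagent_bottle [([267, 251, 296, 280], 0.81), ([327, 119, 367, 163], 0.24)]
top slide_box [([327, 119, 366, 164], 0.81)]
side block_front [([418, 267, 443, 280], 0.6), ([371, 145, 395, 163], 0.53)]
side block_rear [([397, 153, 420, 177], 0.9), ([354, 249, 394, 312], 0.35)]
side tab_left [([317, 122, 407, 175], 0.85)]
side sorter [([246, 97, 445, 311], 0.88)]
side tray_left [([246, 222, 343, 314], 0.61)]
side tray_right [([372, 100, 439, 155], 0.69), ([318, 125, 405, 180], 0.5)]
side pencil_beaker [([438, 102, 479, 180], 0.91)]
side reagent_bottle [([356, 248, 393, 310], 0.72)]
side slide_box [([277, 156, 319, 188], 0.59)]
```

Run:
```python
import cv2, numpy as np
a=cv2.imread("pics/top0.png")[110:310,220:500]; b=cv2.imread("pics/side0.png")[80:330,230:500]
cv2.imwrite("pics/topc.png",cv2.resize(a,None,fx=2.8,fy=2.8,interpolation=cv2.INTER_CUBIC))
cv2.imwrite("pics/sidec.png",cv2.resize(b,None,fx=2.4,fy=2.4,interpolation=cv2.INTER_CUBIC))
for n,px in [("top",dict(f=(372,209),r=(375,234),fl=(332,294),rl=(387,289),bk=(456,248),bt=(281,265),sb=(347,141),tl=(265,200),tr=(454,182))),("side",dict(f=(383,154),r=(408,165)))]:
    d=np.load(n+"0.npz")
    for k,(u,v) in px.items():
        z=np.median(d["z_map"][v-1:v+2,u-1:u+2]); c=np.array([(u-d["cx"])/d["fx"]*z,(v-d["cy"])/d["fy"]*z,z])
        print(n,k,np.round(d["R"].T@(c-d["t"]),3))
```

```text
top f [ 0.555 -0.075  0.145]
top r [ 0.509 -0.078  0.145]
top fl [ 0.395 -0.001  0.013]
top rl [ 0.402 -0.118  0.013]
top bk [ 0.482 -0.249  0.076]
top bt [0.458 0.097 0.125]
top sb [ 0.725 -0.046  0.031]
top tl [0.603 0.14  0.002]
top tr [ 0.632 -0.285  0.002]
side f [ 0.555 -0.07   0.146]
side r [ 0.507 -0.073  0.145]
```

View pics/topc.png

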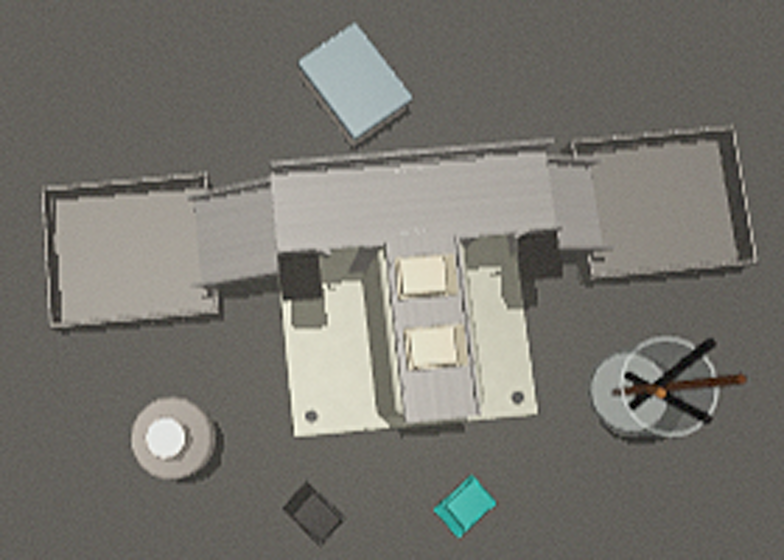

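View pics/sidec.png

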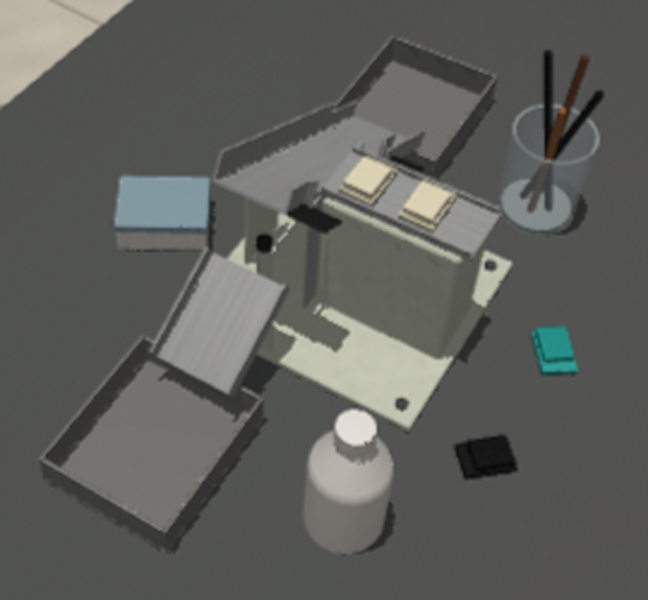

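The cream blocks on the ledge are the targets: block_front at top px (372,209) and block_rear at (375,234). Their heights match (wax top about 0.146 m). Two look-alikes lie on the bench and stay untouched: black at (332,294) and turquoise at (387,289). The left end of the gate is raised, with its dark tab at about (327,207), so I press the left tab and the blocks should go to the left tray. Next I'll measure the frame.

Run:
```python
import cv2, numpy as np
def cloud(n):
    d=np.load(n+"0.npz"); z=d["z_map"]; v,u=np.mgrid[:400,:640]
    c=np.stack([(u-d["cx"])/d["fx"]*z,(v-d["cy"])/d["fy"]*z,z],-1)
    return (c-d["t"])@d["R"], d["img"].astype(int), z>0
yaw0=0.066
for n in ["top","side"]:
    P,I,ok=cloud(n)
    X,Y,Z=P[...,0],P[...,1],P[...,2]
    m=ok&(Z>.127)&(Z<.15)&(X>.4)&(X<.565)&(abs(Y+.075)<.04)
    q=P[m][:,:2].astype(np.float32)
    print(n,"ledge",cv2.minAreaRect(q), m.sum())
    b=m&(I.min(-1)>150)&(Z>.138)&(I[...,0]-I[...,2]>15)
    k,l,s,cc=cv2.connectedComponentsWithStats(b.astype(np.uint8))
    for i in range(1,k):
        if s[i,4]>15: print(" block",s[i,4],np.round(P[l==i].mean(0),4),np.round(P[l==i].min(0),3),np.round(P[l==i].max(0),3))
    t=ok&(I.max(-1)<60)&(Z>.13)&(Z<.17)&(X>.5)&(X<.6)&(Y>-.06)&(Y<.06)
    if t.sum()>5: print(" tab",t.sum(),np.round(P[t].mean(0),4),cv2.minAreaRect(P[t][:,:2].astype(np.float32)))
    w=ok&(Z>.024)&(Z<.04)&(X>.5)&(X<.7)
    for sgn,nm in((1,"L"),(-1,"R")):
        ww=w&(sgn*(Y+.07)>.155)
        print(" tray",nm,cv2.minAreaRect(P[ww][:,:2].astype(np.float32)),ww.sum())
```

```text
top ledge ((0.5145207643508911, -0.07812339067459106), (0.10428197681903839, 0.05976993963122368), 4.00662899017334) 1720
 block 190 [ 0.5554 -0.0742  0.1448] [ 0.543 -0.095  0.138] [ 0.565 -0.057  0.15 ]
 block 262 [ 0.51   -0.0785  0.1443] [ 0.496 -0.099  0.138] [ 0.524 -0.06   0.149]
 tray L ((0.5994214415550232, 0.1414051353931427), (0.1104370653629303, 0.11751712113618851), 3.6742758750915527) 294
 tray R ((0.59187912940979, -0.2870752215385437), (0.1831997036933899, 0.12369492650032043), 0.5143140554428101) 387
side ledge ((0.5137688517570496, -0.07578006386756897), (0.10497599840164185, 0.05732770636677742), 3.955343723297119) 1652
 block 131 [ 0.5554 -0.0729  0.1451] [ 0.545 -0.095  0.138] [ 0.565 -0.059  0.148]
 block 169 [ 0.5098 -0.0771  0.1449] [ 0.499 -0.098  0.138] [ 0.522 -0.062  0.148]
 tab 142 [ 0.5627 -0.0098  0.1517] ((0.5631488561630249, -0.011637788265943527), (0.03237510100007057, 0.026019226759672165), 3.7659144401550293)
 tray L ((0.598673939704895, 0.14186745882034302), (0.11154379695653915, 0.11878106743097305), 2.943358898162842) 533
 tray R ((0.5926971435546875, -0.5640735626220703), (0.6781858801841736, 0.18414805829524994), 89.89934539794922) 624
```

>>> step_arm(
  plan=[
    {"rz": 0.067, "claw": 1},
    {"rz": 0.067, "claw": 1},
    {"rz": 0.068, "claw": 1},
    {"dx": 0.24, "dy": -0.3, "claw": 1},
    {"dx": 0.24, "dy": -0.3, "claw": 1},
    {"dx": 0.24, "dy": -0.3, "claw": 1},
    {"dx": 0.24, "dy": -0.3, "claw": 1},
    {"dx": 0.24, "dy": -0.3, "claw": 1},
    {"dx": 0.24, "dy": -0.3, "claw": 1},
    {"dx": 0.24, "dy": -0.3, "claw": 1},
  ],
  grip_force=5,
)

```text
$.plan[0]: bad value
```

>>> step_arm(
  plan=[
    {"dx": 0.24, "dy": -0.3, "claw": 1},
    {"dx": 0.24, "dy": -0.3, "claw": 1},
    {"dx": 0.24, "dy": -0.3, "claw": 1},
    {"dx": 0.24, "dy": -0.3, "claw": 1},
    {"dx": 0.24, "dy": -0.3, "claw": 1},
    {"dx": 0.24, "dy": -0.3, "claw": 1},
    {"claw": 1},
    {"claw": 1},
    {"claw": 1},
  ],
)

```text
$.plan[0]: bad value
```

>>> step_arm(
  plan=[
    {"dx": 0, "dy": 0, "dz": 0, "rx": 0, "ry": 0, "rz": 0.067, "claw": 1},
    {"dx": 0, "dy": 0, "dz": 0, "rx": 0, "ry": 0, "rz": 0.067, "claw": 1},
    {"dx": 0, "dy": 0, "dz": 0, "rx": 0, "ry": 0, "rz": 0.068, "claw": 1},
    {"dx": 0.24, "dy": -0.3, "dz": 0, "rx": 0, "ry": 0, "rz": 0, "claw": 1},
    {"dx": 0.24, "dy": -0.3, "dz": 0, "rx": 0, "ry": 0, "rz": 0, "claw": 1},
    {"dx": 0.24, "dy": -0.3, "dz": 0, "rx": 0, "ry": 0, "rz": 0, "claw": 1},
    {"dx": 0.24, "dy": -0.3, "dz": 0, "rx": 0, "ry": 0, "rz": 0, "claw": 1},
    {"dx": 0.24, "dy": -0.3, "dz": 0, "rx": 0, "ry": 0, "rz": 0, "claw": 1},
    {"dx": 0.24, "dy": -0.3, "dz": 0, "rx": 0, "ry": 0, "rz": 0, "claw": 1},
    {"dx": 0.24, "dy": -0.3, "dz": 0, "rx": 0, "ry": 0, "rz": 0, "claw": 1},
  ],
  grip_force=5,
)

```text
time_s: 2.0
ee_pos: [0.36, -0.2883, 0.2226]
eef_rot: [3.141, -0.0, 0.065]
force: [0.3, -0.9, -0.5]
grip_width: 0.0174
grip_force: 0.0
```

>>> step_arm(
  plan=[
    {"dx": 0.24, "dy": -0.3, "dz": 0, "rx": 0, "ry": 0, "rz": 0, "claw": 1},
    {"dx": 0.24, "dy": -0.3, "dz": 0, "rx": 0, "ry": 0, "rz": 0, "claw": 1},
    {"dx": 0.24, "dy": -0.3, "dz": 0, "rx": 0, "ry": 0, "rz": 0, "claw": 1},
    {"dx": 0.24, "dy": -0.3, "dz": 0, "rx": 0, "ry": 0, "rz": 0, "claw": 1},
    {"dx": 0.24, "dy": -0.3, "dz": 0, "rx": 0, "ry": 0, "rz": 0, "claw": 1},
    {"dx": 0.24, "dy": -0.3, "dz": 0, "rx": 0, "ry": 0, "rz": 0, "claw": 1},
    {"dx": 0.24, "dy": -0.3, "dz": 0, "rx": 0, "ry": 0, "rz": 0, "claw": 1},
    {"dx": 0.24, "dy": -0.3, "dz": 0, "rx": 0, "ry": 0, "rz": 0, "claw": 1},
    {"dx": 0, "dy": 0, "dz": 0, "rx": 0, "ry": 0, "rz": 0, "claw": 1},
    {"dx": 0, "dy": 0, "dz": 0, "rx": 0, "ry": 0, "rz": 0, "claw": 1},
  ],
)

```text
time_s: 3.0
ee_pos: [0.5352, -0.0372, 0.2222]
eef_rot: [-3.142, 0.001, 0.067]
force: [-0.6, -0.2, -0.5]
grip_width: 0.0004
grip_force: 0.0
```

>>> step_arm(
  plan=[
    {"dx": 0.15, "dy": -0.18, "dz": 0, "rx": 0, "ry": 0, "rz": 0, "claw": 1},
    {"dx": 0.15, "dy": -0.18, "dz": 0.1, "rx": 0, "ry": 0, "rz": 0, "claw": 1},
    {"dx": 0, "dy": 0, "dz": 0.3, "rx": 0, "ry": 0, "rz": 0, "claw": 1},
    {"dx": 0, "dy": 0, "dz": 0.08, "rx": 0, "ry": 0, "rz": 0, "claw": 1},
    {"dx": 0, "dy": 0, "dz": 0.08, "rx": 0, "ry": 0, "rz": 0, "claw": 1},
    {"dx": 0, "dy": 0, "dz": 0.08, "rx": 0, "ry": 0, "rz": 0, "claw": 1},
    {"dx": 0, "dy": 0, "dz": 0.08, "rx": 0, "ry": 0, "rz": 0, "claw": 1},
    {"dx": 0, "dy": 0, "dz": 0.08, "rx": 0, "ry": 0, "rz": 0, "claw": 1},
  ],
)

```text
time_s: 3.8
ee_pos: [0.5629, 0.0, 0.1424]
eef_rot: [3.142, -0.001, 0.065]
force: [-0.3, -0.0, -0.1]
grip_width: 0.0002
grip_force: 0.1
```

>>> step_arm(
  plan=[
    {"dx": 0, "dy": 0, "dz": 0.08, "rx": 0, "ry": 0, "rz": 0, "claw": 1},
    {"dx": 0, "dy": 0, "dz": 0.08, "rx": 0, "ry": 0, "rz": 0, "claw": 1},
    {"dx": 0, "dy": 0, "dz": 0.08, "rx": 0, "ry": 0, "rz": 0, "claw": 1},
    {"dx": 0, "dy": 0, "dz": 0, "rx": 0, "ry": 0, "rz": 0, "claw": 1},
    {"dx": 0, "dy": 0, "dz": 0, "rx": 0, "ry": 0, "rz": 0, "claw": 1},
    {"dx": 0, "dy": 0, "dz": 0, "rx": 0, "ry": 0, "rz": 0, "claw": 1},
  ],
)

```text
time_s: 4.4
ee_pos: [0.563, 0.0003, 0.1188]
eef_rot: [3.142, -0.001, 0.066]
force: [0.0, -0.8, 0.6]
grip_width: 0.0003
grip_force: 0.0
```

Run:
```python
from station import viewer
import cv2
p=viewer.camera("side"); cv2.imwrite("pics/s1.png",cv2.resize(p["img"][80:330,230:500,::-1],None,fx=2,fy=2))
```

```text
(no output)
```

View pics/s1.png

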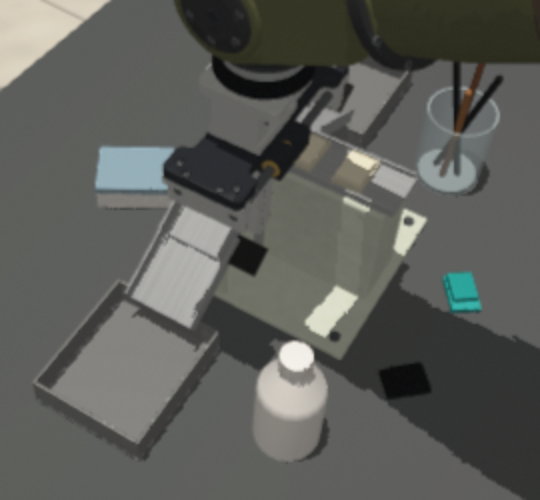

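The gate is over on the left side: the tab is low at (248,257) and both blocks are still on the ledge. Next I raise the tool and go behind the rear block.

>>> step_arm(
  plan=[
    {"dx": 0, "dy": 0, "dz": -0.4, "rx": 0, "ry": 0, "rz": 0, "claw": 1},
    {"dx": 0, "dy": 0, "dz": -0.4, "rx": 0, "ry": 0, "rz": 0, "claw": 1},
    {"dx": 0, "dy": 0, "dz": 0, "rx": 0, "ry": 0, "rz": 0, "claw": 1},
    {"dx": -0.3, "dy": 0.25, "dz": 0, "rx": 0, "ry": 0, "rz": 0, "claw": 1},
    {"dx": -0.3, "dy": 0.25, "dz": 0, "rx": 0, "ry": 0, "rz": 0, "claw": 1},
    {"dx": -0.31, "dy": 0.24, "dz": 0, "rx": 0, "ry": 0, "rz": 0, "claw": 1},
    {"dx": 0, "dy": 0, "dz": 0, "rx": 0, "ry": 0, "rz": 0, "claw": 1},
    {"dx": 0, "dy": 0, "dz": 0, "rx": 0, "ry": 0, "rz": 0, "claw": 1},
    {"dx": 0, "dy": 0, "dz": 0, "rx": 0, "ry": 0, "rz": 0, "claw": 1},
  ],
)

```text
time_s: 5.35
ee_pos: [0.4774, -0.0791, 0.1984]
eef_rot: [-3.142, -0.0, 0.066]
force: [-0.7, 0.0, -0.4]
grip_width: 0.0005
grip_force: 0.0
```

Run:
```python
from station import viewer,telemetry
import cv2,numpy as np
print(telemetry.get_obs()["ee_pos"],telemetry.get_obs()["force"])
p=viewer.camera("wrist"); w=p["img"][:,:,::-1]
s=viewer.camera("side")["img"][80:330,230:500,::-1]
cv2.imwrite("pics/w2.png",np.hstack([cv2.resize(w,(480,300)),cv2.resize(s,(320,300))]))
```

```text
[ 0.47737334 -0.07907487  0.19843571] [-0.7182697   0.03296398 -0.40429326]
```

View pics/w2.png

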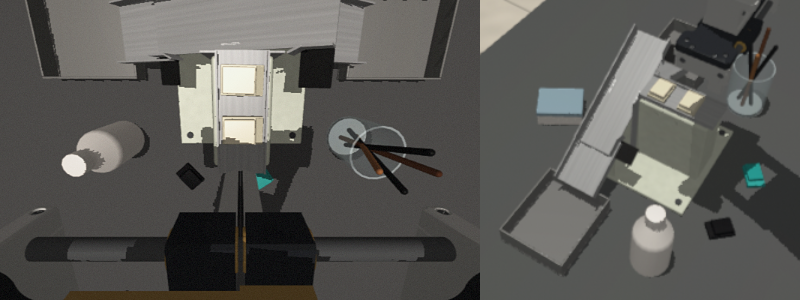

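Both blocks lie on the ledge and the shut fingers line up with its middle (wrist view column about 241), behind the rear block. Next I lower and push.

>>> step_arm(
  plan=[
    {"dx": 0, "dy": 0, "dz": 0.2, "rx": 0, "ry": 0, "rz": 0, "claw": 1},
    {"dx": 0, "dy": 0, "dz": 0.1, "rx": 0, "ry": 0, "rz": 0, "claw": 1},
    {"dx": 0, "dy": 0, "dz": 0.08, "rx": 0, "ry": 0, "rz": 0, "claw": 1},
    {"dx": 0, "dy": 0, "dz": 0.05, "rx": 0, "ry": 0, "rz": 0, "claw": 1},
    {"dx": 0, "dy": 0, "dz": 0, "rx": 0, "ry": 0, "rz": 0, "claw": 1},
    {"dx": 0, "dy": 0, "dz": 0, "rx": 0, "ry": 0, "rz": 0, "claw": 1},
  ],
)

```text
time_s: 6.05
ee_pos: [0.477, -0.0795, 0.1558]
eef_rot: [3.142, -0.0, 0.066]
force: [0.3, -0.6, -0.2]
grip_width: 0.0003
grip_force: 0.0
```

>>> step_arm(
  plan=[
    {"dx": 0, "dy": 0, "dz": 0.015, "rx": 0, "ry": 0, "rz": 0, "claw": 1},
    {"dx": 0.04, "dy": 0, "dz": 0, "rx": 0, "ry": 0, "rz": 0, "claw": 1},
    {"dx": 0.05, "dy": 0, "dz": 0, "rx": 0, "ry": 0, "rz": 0, "claw": 1},
    {"dx": 0.06, "dy": 0, "dz": 0, "rx": 0, "ry": 0, "rz": 0, "claw": 1},
    {"dx": 0.06, "dy": 0, "dz": 0, "rx": 0, "ry": 0, "rz": 0, "claw": 1},
    {"dx": 0.06, "dy": 0, "dz": 0, "rx": 0, "ry": 0, "rz": 0, "claw": 1},
    {"dx": 0.06, "dy": 0, "dz": 0, "rx": 0, "ry": 0, "rz": 0, "claw": 1},
    {"dx": 0.06, "dy": 0, "dz": 0, "rx": 0, "ry": 0, "rz": 0, "claw": 1},
    {"dx": 0.06, "dy": 0, "dz": 0, "rx": 0, "ry": 0, "rz": 0, "claw": 1},
    {"dx": 0.04, "dy": 0, "dz": 0, "rx": 0, "ry": 0, "rz": 0, "claw": 1},
  ],
)

```text
time_s: 7.05
ee_pos: [0.5262, -0.0762, 0.1539]
eef_rot: [-3.142, 0.0, 0.066]
force: [0.6, 0.2, -0.1]
grip_width: 0.0009
grip_force: 0.1
```

>>> step_arm(
  plan=[
    {"dx": 0.05, "dy": 0, "dz": 0, "rx": 0, "ry": 0, "rz": 0, "claw": 1},
    {"dx": 0.05, "dy": 0, "dz": 0, "rx": 0, "ry": 0, "rz": 0, "claw": 1},
    {"dx": 0.05, "dy": 0, "dz": 0, "rx": 0, "ry": 0, "rz": 0, "claw": 1},
    {"dx": 0.04, "dy": 0, "dz": 0, "rx": 0, "ry": 0, "rz": 0, "claw": 1},
    {"dx": 0.03, "dy": 0, "dz": 0, "rx": 0, "ry": 0, "rz": 0, "claw": 1},
    {"dx": 0, "dy": 0, "dz": 0, "rx": 0, "ry": 0, "rz": 0, "claw": 1},
    {"dx": 0, "dy": 0, "dz": 0, "rx": 0, "ry": 0, "rz": 0, "claw": 1},
    {"dx": 0, "dy": 0, "dz": 0, "rx": 0, "ry": 0, "rz": 0, "claw": 1},
    {"dx": 0, "dy": 0, "dz": 0, "rx": 0, "ry": 0, "rz": 0, "claw": 1},
    {"dx": 0, "dy": 0, "dz": 0, "rx": 0, "ry": 0, "rz": 0, "claw": 1},
  ],
)

```text
time_s: 8.05
ee_pos: [0.5476, -0.0749, 0.154]
eef_rot: [3.142, -0.0, 0.065]
force: [0.1, -0.3, -0.8]
grip_width: 0.0003
grip_force: 0.0
```

Run:
```python
from station import viewer,telemetry
import cv2,numpy as np
print(telemetry.get_obs()["ee_pos"],telemetry.get_obs()["force"])
w=viewer.camera("wrist")["img"][:,:,::-1]
s=viewer.camera("side")["img"][80:330,230:500,::-1]
cv2.imwrite("pics/w3.png",np.hstack([cv2.resize(w,(480,300)),cv2.resize(s,(320,300))]))
```

```text
[ 0.54762192 -0.07486915  0.15402394] [ 0.05750204 -0.34244924 -0.81074637]
```

View pics/w3.png

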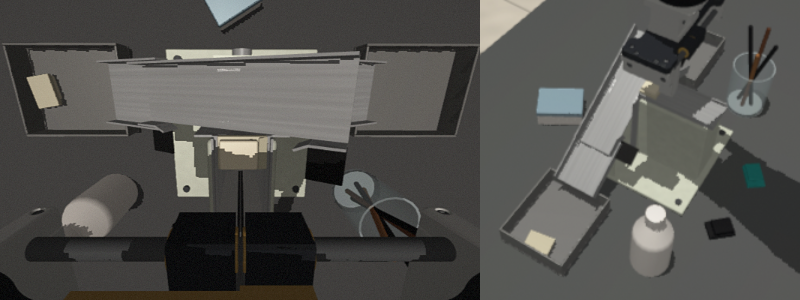

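The front block is in the left tray and the rear block sits at the ledge end. I'll push it off, then back away.

>>> step_arm(
  plan=[
    {"dx": 0.04, "dy": 0, "dz": 0, "rx": 0, "ry": 0, "rz": 0, "claw": 1},
    {"dx": 0.05, "dy": 0, "dz": 0, "rx": 0, "ry": 0, "rz": 0, "claw": 1},
    {"dx": 0.05, "dy": 0, "dz": 0, "rx": 0, "ry": 0, "rz": 0, "claw": 1},
    {"dx": 0.05, "dy": 0, "dz": 0, "rx": 0, "ry": 0, "rz": 0, "claw": 1},
    {"dx": 0.05, "dy": 0, "dz": 0, "rx": 0, "ry": 0, "rz": 0, "claw": 1},
    {"dx": 0.05, "dy": 0, "dz": 0, "rx": 0, "ry": 0, "rz": 0, "claw": 1},
    {"dx": 0.04, "dy": 0, "dz": 0, "rx": 0, "ry": 0, "rz": 0, "claw": 1},
    {"dx": 0.03, "dy": 0, "dz": 0, "rx": 0, "ry": 0, "rz": 0, "claw": 1},
    {"dx": 0, "dy": 0, "dz": 0, "rx": 0, "ry": 0, "rz": 0, "claw": 1},
    {"dx": 0, "dy": 0, "dz": 0, "rx": 0, "ry": 0, "rz": 0, "claw": 1},
  ],
)

```text
time_s: 9.15
ee_pos: [0.5835, -0.0725, 0.1539]
eef_rot: [-3.142, 0.0, 0.066]
force: [0.0, -0.4, 0.3]
grip_width: 0.0007
grip_force: 0.0
```

>>> step_arm(
  plan=[
    {"dx": 0, "dy": 0, "dz": 0, "rx": 0, "ry": 0, "rz": 0, "claw": 1},
    {"dx": -0.2, "dy": 0, "dz": 0, "rx": 0, "ry": 0, "rz": 0, "claw": 1},
    {"dx": 0, "dy": 0, "dz": -0.3, "rx": 0, "ry": 0, "rz": 0, "claw": 1},
    {"dx": 0, "dy": 0, "dz": -0.3, "rx": 0, "ry": 0, "rz": 0, "claw": 1},
    {"dx": -0.3, "dy": 0, "dz": -0.2, "rx": 0, "ry": 0, "rz": 0, "claw": 1},
    {"dx": -0.3, "dy": 0, "dz": 0, "rx": 0, "ry": 0, "rz": 0, "claw": 1},
    {"dx": 0, "dy": 0, "dz": 0, "rx": 0, "ry": 0, "rz": 0, "claw": 1},
    {"dx": 0, "dy": 0, "dz": 0, "rx": 0, "ry": 0, "rz": 0, "claw": 1},
  ],
)

```text
time_s: 9.95
ee_pos: [0.5038, -0.0778, 0.2344]
eef_rot: [3.141, -0.001, 0.065]
force: [-0.2, -0.9, 0.1]
grip_width: 0.0004
grip_force: 0.0
```

Run:
```python
from station import viewer,telemetry
import cv2,numpy as np
print(telemetry.get_obs()["ee_pos"],telemetry.get_obs()["force"])
w=viewer.camera("wrist")["img"][:,:,::-1]
s=viewer.camera("side")["img"][80:330,230:500,::-1]
cv2.imwrite("pics/w4.png",np.hstack([cv2.resize(w,(480,300)),cv2.resize(s,(320,300))]))
```

```text
[ 0.503775   -0.07780832  0.23442918] [-0.2152672  -0.86481166  0.14456302]
```

View pics/w4.png

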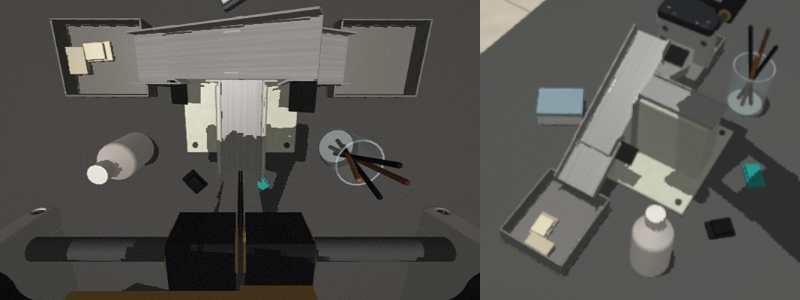

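Both blocks lie in the left tray (wrist view around (77,60) and (98,52)), the gate is still tipped left, and the arm is clear of everything.

```bash
python3 -c "
from station import hand_in; print(hand_in())"
```

```text
the job is handed in; nothing more can be done
None
```

I pressed the raised left end of the gate down so it stayed tipped left, pushed both wax blocks off the ledge into the left tray, and handed the job in at about 10 s; the last pictures show nothing else moved, but the hand-in returned no verdict.

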